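# Find the pivoting access cover of the service duct and open it

## Task

The service duct on the dispensary counter has four identical white covers, and only one of them is free to pivot and give access to the sockets. With the fingertips, press the ribbed strip at the back of one cover after another until you find the one that rocks, then push its raised front edge up and over until that cover stands open by itself, upright or leaning back. Pick nothing up, and leave the pot, the cartons and the bottle around it where they are.

Things in the scene. Friction and masses are not known exactly. Their poses are not given: they have to be found in the camera images.
- duct: Fixed grey service duct, 131 mm deep (x, to the back) x 530 long (y, to the left) x 90 high; origin: centre of its underside. Four identical white covers lie flush in its top at y = +150 (cover_1), +50, -50, -150 mm (cover_4). One, a different one each time, is free to turn; hidden brackets bear the others, which give only 1 to 3 mm. Under the free cover it is empty for 50 mm down from its top.
- cover_1 (a joint): Opening angle of cover_1, rad: 0 flush, 1.57 upright, 1.75 at its stop, leaning back. Pivot: level axle along the duct's y, 40 mm ahead of the cover's back edge, 70 mm behind its front edge, 86 mm above the counter (cover's underside). Pressing the back part down raises the front edge. If free, it turns stiffly (0.05 N m: 2 to 3 N at the strip) and stays at any angle.
- cover_1_strip (a point): Middle of the ribbed grey press strip on top of cover_1, 23.5 mm behind the pivot (strip 25 mm deep, 80 mm long; cover 110 x 97 x 4 mm). Turns with the cover; axes as the duct's when closed.
- cover_1_edge (a point): Middle of the upper front edge of cover_1 (towards the robot), 70 mm from the pivot, on the cover's top face. Turns with the cover; axes as the duct's when closed.
- cover_2 (a joint): Opening angle of cover_2, rad: 0 flush, 1.57 upright, 1.75 at its stop, leaning back. Pivot: level axle along the duct's y, 40 mm ahead of the cover's back edge, 70 mm behind its front edge, 86 mm above the counter (cover's underside). Pressing the back part down raises the front edge. If free, it turns stiffly (0.05 N m: 2 to 3 N at the strip) and stays at any angle.
- cover_2_strip (a point): Middle of the ribbed grey press strip on top of cover_2, 23.5 mm behind the pivot (strip 25 mm deep, 80 mm long; cover 110 x 97 x 4 mm). Turns with the cover; axes as the duct's when closed.
- cover_2_edge (a point): Middle of the upper front edge of cover_2 (towards the robot), 70 mm from the pivot, on the cover's top face. Turns with the cover; axes as the duct's when closed.
- cover_3 (a joint): Opening angle of cover_3, rad: 0 flush, 1.57 upright, 1.75 at its stop, leaning back. Pivot: level axle along the duct's y, 40 mm ahead of the cover's back edge, 70 mm behind its front edge, 86 mm above the counter (cover's underside). Pressing the back part down raises the front edge. If free, it turns stiffly (0.05 N m: 2 to 3 N at the strip) and stays at any angle.
- cover_3_strip (a point): Middle of the ribbed grey press strip on top of cover_3, 23.5 mm behind the pivot (strip 25 mm deep, 80 mm long; cover 110 x 97 x 4 mm). Turns with the cover; axes as the duct's when closed.
- cover_3_edge (a point): Middle of the upper front edge of cover_3 (towards the robot), 70 mm from the pivot, on the cover's top face. Turns with the cover; axes as the duct's when closed.
- cover_4 (a joint): Opening angle of cover_4, rad: 0 flush, 1.57 upright, 1.75 at its stop, leaning back. Pivot: level axle along the duct's y, 40 mm ahead of the cover's back edge, 70 mm behind its front edge, 86 mm above the counter (cover's underside). Pressing the back part down raises the front edge. If free, it turns stiffly (0.05 N m: 2 to 3 N at the strip) and stays at any angle.
- cover_4_strip (a point): Middle of the ribbed grey press strip on top of cover_4, 23.5 mm behind the pivot (strip 25 mm deep, 80 mm long; cover 110 x 97 x 4 mm). Turns with the cover; axes as the duct's when closed.
- cover_4_edge (a point): Middle of the upper front edge of cover_4 (towards the robot), 70 mm from the pivot, on the cover's top face. Turns with the cover; axes as the duct's when closed.
- pill_pot: Orange pill pot, 37 mm across, 45 mm high, loose, standing upright on one end block of the duct. Origin: centre of its underside.
- small_carton: Small white carton with a navy end, 64 x 36 x 24 mm, loose, lying on the other end block of the duct. Origin: centre of its underside.
- tall_carton: White medicine carton with a navy top, 46 x 70 x 86 mm high, loose, standing on the counter behind the duct. Origin: centre of its underside.
- brown_bottle: Brown glass jar with a white cap, 48 mm across, 85 mm high, loose, standing on the counter behind the duct. Origin: centre of its underside.

How it is judged:
By the outcome, as a careful person would: the job done as asked, in the order asked, and still so for the second after the job is handed in, with the robot touching nothing.
It also fails if it takes over 51 s, if anything falls off the work surface, if the arm or the gripper's body presses on something with over 40 N, if the wrist force passes 120 N, or if a joint passes its speed limit or range.

## Robot

A 6-joint arm with a two-finger parallel gripper is mounted at the origin on the work surface. World frame = base frame: x ahead of the robot, y to its left, z up, the work surface at z = 0. Lengths are in m, angles in degrees, forces in N, time in s.
With the tool pointing down it reaches from about 0.35 to 0.95 m from the base axis. Payload 17.4 kg.
Tool frame: the origin (TCP) lies midway between the tips of the shut fingers; the grasp point (between the pads) lies pinch_z behind it (pinch_z is the distance from the TCP to the grasp point, in m); x points along the fingers, y is the direction in which the jaws open and shut, and the axes are right-handed (so a half turn about x gives the same grasp; the last joint's range is limited). The gripper opens to 93 mm and grips with 3 to 60 N. Pads are 15 mm wide; open, the fingers measure 128 mm over their backs; the gripper's body (75 mm by 188 mm) begins 65 mm behind the grasp point.
Start: joints at [71.746, 6.646, 82.598, -0, 90.757, -2.166], TCP at [0.187, 0.649, 0.219] pointing down, gripper open.
Joint ranges: [-162.19, 162.19], [-47.58, 125.68], [4.15, 143.07], [-65.23, 245.23], [0.69, 171.88], [-170.13, 170.13]. Speed limits (degrees/s): [108.29, 108.29, 127.2, 180, 180, 180].

## Interface

Orientations are given as [roll, pitch, yaw] about the fixed x, y, z axes, in that order (R = Rz(yaw) Ry(pitch) Rx(roll)).
In Python, from workcell import * gives the robot as it stands.
- The arm moves only by the tool carry_out, never from a script. Its argument "rows" is a list of rows, each a list of 3 entries, a list of its own where there are three numbers: the turn, a rotation vector about the world's x, y, z in degrees, then the shift along the world's x, y, z in cm, then the finger opening in cm, from 0 to 9.3. In form: [[[ax, ay, az], [x, y, z], hand], ...]. A call has exactly 10 rows; each row is the pose to reach, as a shift and turn from the pose commanded when the call began; what a row does not reach only later rows make up. A row lasts 1/8 s, in which the tool goes at most 62.5 mm and 10.7 degrees, less where a joint would pass 70% of its speed; a pose out of reach is approached as far as the arm can. A call with a gripper value outside its range is refused whole. The fingers move at their own pace and stop on an object; "squeeze" is the grip in N (left out, the last holds). Time passes only in rows, so rows that repeat a pose let the fingers close, or fill a call up. It gives the time, the measured TCP pose, the force and the opening at its end, in the units of the state.
- state(): the state, without advancing time (a new reading comes with each control period).
- get_image(name): name is "scene" or "side" or "wrist"; returns the picture (400x640x3 uint8, red, green, blue); there is no depth.
- camera_model(name): a dict with "camera_matrix" (3x3 intrinsics, pixels), "eye" and "rotation" of the camera in the world. Camera axes: x right, y up, looking along -z (the intrinsics and any distortion apply to the point x, -y, -z); pixel columns grow to the right and rows downward; lengths in m; the calibration is good to about 2 mm. The wrist camera is an equidistant fisheye: a pixel r from the principal point sees the ray r / f radians off the axis. A picture is of the moment at which its call begins: read the wrist's pose just before it. camera_model takes no time and is no camera call; for the wrist camera it gives the pose at the moment of the call.
- hand_in(): hands the job in, once; it reports no verdict.
The state is a dict: "time_s": time; "q": joint angles; "joint_velocities": joint speeds; "tau": joint torques, N m; "tool_pos": TCP position; "tool_rot": TCP orientation; "force": force on the tool from outside, world axes, zero at the start; "moment": the same for the moment, N m; "grip_width": opening from 0.0 (shut) to 1.0 (fully open).
Only numpy, scipy, OpenCV 4.12 (cv2) and the standard library are available. Lean on these libraries where they do the work, as an engineer would, in place of code of your own. Each camera call takes 0.05 s, during which the arm holds its last target.

## Working session

There is one attempt and no reset: what is moved stays moved. The work goes in short steps, Python scripts to look and compute and a tool call to move; the robot and the scene stay as the last step left them, time stands still between calls to the robot, and variables do not carry over. Pictures are saved under pics/ and viewed, and the job is handed in when it is done.

Besides the shell and the picture viewer there is one more tool, called after ">>>" as name(argument=value, ...) on one line, values as JSON. carry_out: Moves the arm, as the interface text tells. Its arguments: {"type":"object","properties":{"rows":{"type":"array"},"squeeze":{"type":"number"}},"required":["rows"]}

```bash
mkdir -p pics; ls; python3 - <<'E'
from workcell import *
import cv2
s=state();print(s)
for n in("scene","side","wrist"):
    m=camera_model(n);print(n,m)
    cv2.imwrite(f"pics/{n}0.png",get_image(n)[:,:,::-1])
E
```

```text
pics
{'time_s': 0.0, 'q': array([ 7.17448466e+01,  6.67294102e+00,  8.26368687e+01, -1.53860563e-03,
        9.07572049e+01, -2.16343653e+00]), 'joint_velocities': array([ 0.05191387, -0.07751178,  0.02221213,  0.05313359, -0.00905685,
       -0.1017895 ]), 'tau': array([ 7.73062384e-04, -7.21290922e+01, -6.22581983e+01,  7.78440409e-02,
        2.42689415e-02, -9.30887086e-05]), 'tool_pos': array([0.18701499, 0.64834824, 0.21790695]), 'tool_rot': array([ -90.84829382,   89.93296775, -106.94003009]), 'force': array([-0.50758534,  0.08105871,  0.05411086]), 'moment': array([0.00026651, 0.06622283, 0.00733354]), 'grip_width': 1.001240790063655}
scene {'camera_matrix': array([[380.66781835,   0.        , 320.56267918],
       [  0.        , 380.66781835, 195.69070201],
       [  0.        ,   0.        ,   1.        ]]), 'eye': array([0.91146772, 0.58404271, 0.67818721]), 'rotation': array([ 46.4604528 ,  -0.63127196, 154.21359349])}
side {'camera_matrix': array([[417.75464605,   0.        , 318.5895644 ],
       [  0.        , 417.75464605, 200.57164897],
       [  0.        ,   0.        ,   1.        ]]), 'eye': array([0.28518899, 0.64482595, 0.79986678]), 'rotation': array([  44.99372314,    0.353985  , -152.47738083])}
wrist {'camera_matrix': array([[309.70691629,   0.        , 314.94322157],
       [  0.        , 309.70691629, 193.75168815],
       [  0.        ,   0.        ,   1.        ]]), 'eye': array([0.12552089, 0.66597073, 0.3836327 ]), 'rotation': array([-1.37462508e+01,  5.97432604e-03,  7.38406956e+01])}
```

View pics/scene0.png

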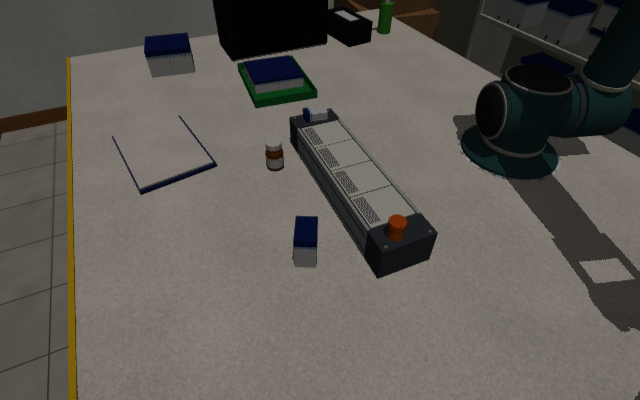

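View pics/side0.png

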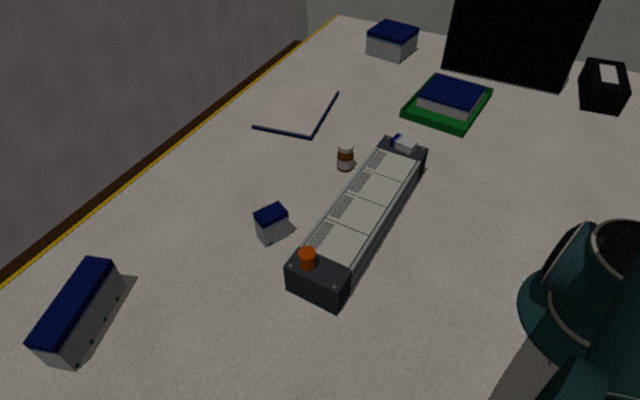

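View pics/wrist0.png

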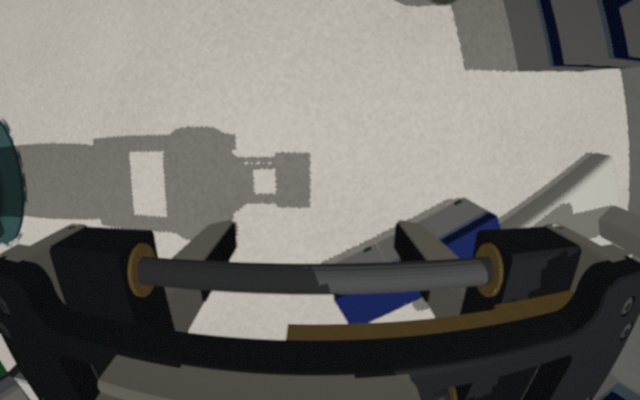

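The scene view shows the duct running from (310,115) to (400,250), with the pot on its near block at (397,228). The side view shows it from (405,145) to (320,280). I'll zoom in to pick the corners.

```bash
python3 - <<'E'
import cv2
a=cv2.imread("pics/scene0.png")[95:285,260:450];b=cv2.imread("pics/side0.png")[125:320,240:435]
cv2.imwrite("pics/z1.png",cv2.resize(a,None,fx=3,fy=3,interpolation=cv2.INTER_CUBIC))
cv2.imwrite("pics/z2.png",cv2.resize(b,None,fx=3,fy=3,interpolation=cv2.INTER_CUBIC))
E
```

```text
(no output)
```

View pics/z1.png

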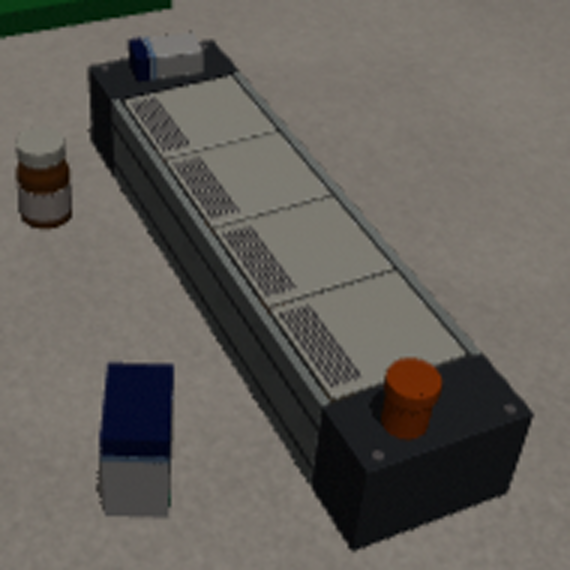

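View pics/z2.png

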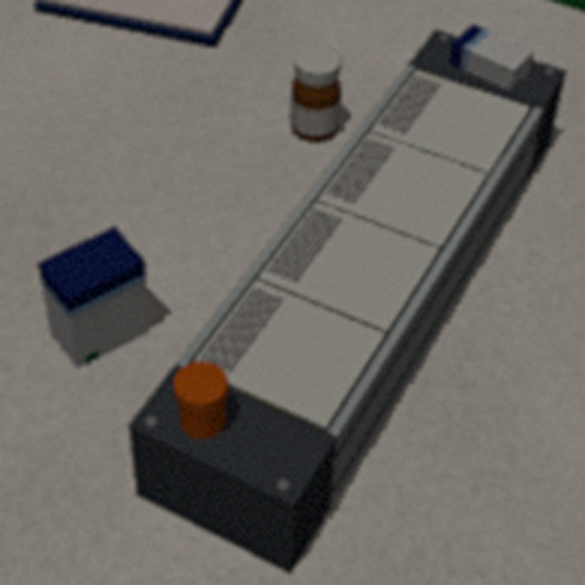

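```bash
cat >h.py <<'E'
from workcell import *
import numpy as np, cv2
from scipy.spatial.transform import Rotation as R
def rot(m): return R.from_euler('xyz',m['rotation'],degrees=True).as_matrix()
def ray(m,px):
    K=np.array(m['camera_matrix']);v=np.linalg.solve(K,[px[0],px[1],1.]);v=np.array([v[0],-v[1],-v[2]])
    return np.array(m['eye']),rot(m)@v
def onz(m,px,z):
    e,d=ray(m,px);return e+d*(z-e[2])/d[2]
def tri(ms,ps):
    A=0;b=0
    for m,p in zip(ms,ps):
        e,d=ray(m,p);d/=np.linalg.norm(d);P=np.eye(3)-np.outer(d,d);A=A+P;b=b+P@e
    return np.linalg.solve(A,b)
E
python3 - <<'E'
from h import *
S=camera_model("scene");D=camera_model("side")
zs=np.array([[273,305],[219,225],[166,157],[395,270],[333,197],[275,131]])/3+[260,95]
zd=np.array([[262,281],[320,203],[368,135],[385,330],[440,245],[484,170]])/3+[240,125]
for a,b in zip(zs,zd): print(onz(S,a,.09).round(4),onz(D,b,.09).round(4),tri([S,D],[a,b]).round(4))
P=np.array([(onz(S,a,.09)+onz(D,b,.09))/2 for a,b in zip(zs,zd)])
print("depth",np.linalg.norm(P[:3]-P[3:],axis=1),"pitch",np.linalg.norm(np.diff(P[:3],axis=0),axis=1))
u=(P[0]-P[2]+P[3]-P[5]);yaw=np.arctan2(u[1],u[0])-np.pi/2;print("yaw",np.degrees(yaw))
ey=np.array([-np.sin(yaw),np.cos(yaw),0]);ex=np.array([np.cos(yaw),np.sin(yaw),0])
c=P.mean(0);print("c",c,[( (p-c)@ex, (p-c)@ey) for p in P])
for k,y in enumerate([.15,.05,-.05,-.15]): 
   piv=c+ex*.015+ey*y; print(k+1,"piv",piv,"strip",piv+ex*.0235,"edge",piv-ex*.07)
# pot base / carton / bottle tops
print("pot",onz(S,(260+411/3,95+372/3),.135),onz(D,(240+201/3,125+376/3),.135))
print("tall",onz(S,(260+140/3,95+400/3),.086),"bottle",onz(S,(260+41/3,95+145/3),.085))
E
```

```text
[0.576  0.0613 0.09  ] [0.5719 0.0605 0.09  ] [0.5735 0.0573 0.0858]
[ 0.5699 -0.0389  0.09  ] [ 0.5685 -0.0382  0.09  ] [ 0.5692 -0.04    0.0886]
[ 0.5696 -0.1399  0.09  ] [ 0.5672 -0.134   0.09  ] [ 0.5689 -0.1395  0.0877]
[0.4714 0.0671 0.09  ] [0.469  0.0628 0.09  ] [0.4692 0.0632 0.0879]
[ 0.4676 -0.0312  0.09  ] [ 0.4644 -0.038   0.09  ] [ 0.4645 -0.0373  0.0873]
[ 0.4652 -0.1341  0.09  ] [ 0.4631 -0.137   0.09  ] [ 0.4634 -0.1377  0.0882]
depth [0.10382531 0.10333499 0.10423393] pitch [0.09955489 0.09839274]
yaw -1.6684678123586691
c [ 0.51865494 -0.03662019  0.09      ] [(np.float64(0.052431086329147614), np.float64(0.09909575244649395)), (np.float64(0.05062329755577814), np.float64(-0.00044271796358654315)), (np.float64(0.05263133837378425), np.float64(-0.09881496240777297)), (np.float64(-0.05138908326525658), np.float64(0.10012900617430037)), (np.float64(-0.05270730368356019), np.float64(0.0005100836546154366)), (np.float64(-0.051589335309893236), np.float64(-0.1004771619040502))]
1 piv [0.538016   0.11287947 0.09      ] strip [0.56150604 0.11219524 0.09      ] edge [0.46804568 0.1149176  0.09      ]
2 piv [0.53510438 0.01292187 0.09      ] strip [0.55859442 0.01223764 0.09      ] edge [0.46513406 0.01496    0.09      ]
3 piv [ 0.53219277 -0.08703574  0.09      ] strip [ 0.55568281 -0.08771996  0.09      ] edge [ 0.46222245 -0.08499761  0.09      ]
4 piv [ 0.52928116 -0.18699334  0.09      ] strip [ 0.55277119 -0.18767757  0.09      ] edge [ 0.45931083 -0.18495521  0.09      ]
pot [0.55102473 0.19475695 0.135     ] [0.55133982 0.19338635 0.135     ]
tall [0.70321698 0.10185296 0.086     ] bottle [ 0.65882735 -0.20837337  0.085     ]
```

```bash
python3 - <<'E'
from h import *
import workcell
print([n for n in dir(workcell) if not n.startswith('__')], getattr(workcell,'pinch_z',None))
print(R.from_euler('xyz',state()['tool_rot'],degrees=True).as_matrix())
E
```

```text
['Unreachable', 'camera_model', 'get_image', 'hand_in', 'pinch_z', 'state'] 0.0188
[[-2.79769609e-04  2.77138446e-01  9.60829956e-01]
 [-8.24959095e-04  9.60829602e-01 -2.77138584e-01]
 [-9.99999621e-01 -8.70180364e-04 -4.01830405e-05]]
```

>>> carry_out(rows=[[[0,0,14.5],[37.4,-53.6,-1],0],[[0,0,14.5],[37.4,-53.6,-1],0],[[0,0,14.5],[37.4,-53.6,-1],0],[[0,0,14.5],[37.4,-53.6,-1],0],[[0,0,14.5],[37.4,-53.6,-1],0],[[0,0,14.5],[37.4,-53.6,-1],0],[[0,0,14.5],[37.4,-53.6,-1],0],[[0,0,14.5],[37.4,-53.6,-1],0],[[0,0,14.5],[37.4,-53.6,-1],0],[[0,0,14.5],[37.4,-53.6,-1],0]])

```text
time_s: 1.4
tool_pos: [0.5455, 0.1341, 0.2091]
tool_rot: [26.1, 90.0, 24.5]
force: [-0.5, 0.4, -0.5]
grip_width: 0.01
```

>>> carry_out(rows=[[[0,0,0],[0,0,0],0],[[0,0,0],[0,0,-2],0],[[0,0,0],[0,0,-4],0],[[0,0,0],[0,0,-6],0],[[0,0,0],[0,0,-8],0],[[0,0,0],[0,0,-8],0],[[0,0,0],[0,0,-8],0],[[0,0,0],[0,0,-8],0],[[0,0,0],[0,0,-8],0],[[0,0,0],[0,0,-8],0]])

```text
time_s: 2.65
tool_pos: [0.5448, 0.1361, 0.1294]
tool_rot: [14.6, 90.0, 13.0]
force: [0.1, -0.1, 0.3]
grip_width: 0.006
```

```bash
python3 - <<'E'
from h import *
s=state();print(s['time_s'],s['tool_pos'],s['tool_rot'],s['force']);print(R.from_euler('xyz',s['tool_rot'],degrees=True).as_matrix().round(3))
a=get_image("scene")[:,:,::-1][85:285,250:450];b=get_image("side")[:,:,::-1][105:305,240:440]
cv2.imwrite("pics/c1.png",cv2.resize(np.hstack([a,b]),None,fx=2,fy=2,interpolation=cv2.INTER_CUBIC))
E
```

```text
2.65 [0.54478557 0.13607116 0.12940675] [14.61014308 89.97162122 13.01729379] [ 0.11338437 -0.12709044  0.27307019]
[[ 0.     0.028  1.   ]
 [ 0.     1.    -0.028]
 [-1.     0.     0.   ]]
```

View pics/c1.png

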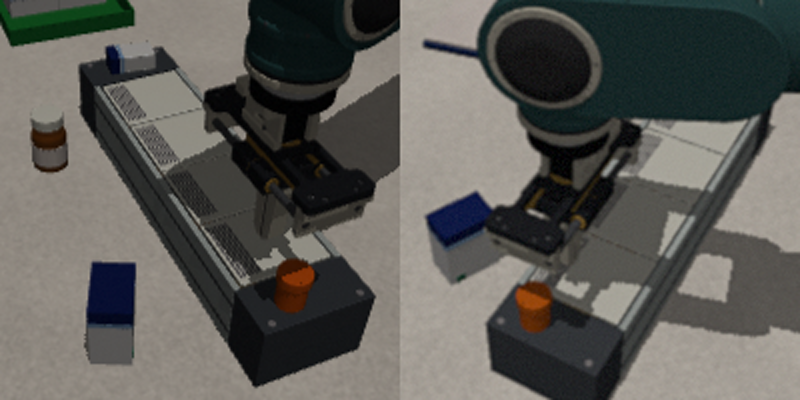

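The scene and side views show the shut fingers hovering over cover 1, short of its strip, with the pot clear below the body. I'll move over strip 1 and press.

>>> carry_out(rows=[[[0,0,0],[1.8,-2.4,0],0],[[0,0,0],[1.8,-2.4,-1.5],0],[[0,0,0],[1.8,-2.4,-3.0],0],[[0,0,0],[1.8,-2.4,-3.6],0],[[0,0,0],[1.8,-2.4,-3.8],0],[[0,0,0],[1.8,-2.4,-4.0],0],[[0,0,0],[1.8,-2.4,-4.2],0],[[0,0,0],[1.8,-2.4,-4.3],0],[[0,0,0],[1.8,-2.4,-4.4],0],[[0,0,0],[1.8,-2.4,-4.4],0]])

```text
time_s: 4.0
tool_pos: [0.5629, 0.1124, 0.0898]
tool_rot: [15.8, 89.9, 14.3]
force: [-25.8, -3.2, 44.5]
grip_width: 0.006
```

```bash
python3 - <<'E'
from h import *
s=state();print(s['tool_pos'],s['force'],s['moment'])
a=get_image("scene")[:,:,::-1][145:265,310:450]
cv2.imwrite("pics/c2.png",cv2.resize(a,None,fx=5,fy=5,interpolation=cv2.INTER_CUBIC))
E
```

```text
[0.5628586  0.11243032 0.08981908] [-25.82502001  -3.23736992  44.52738609] [-5.48260566e-01  4.76368743e+00 -2.45933108e-03]
```

View pics/c2.png

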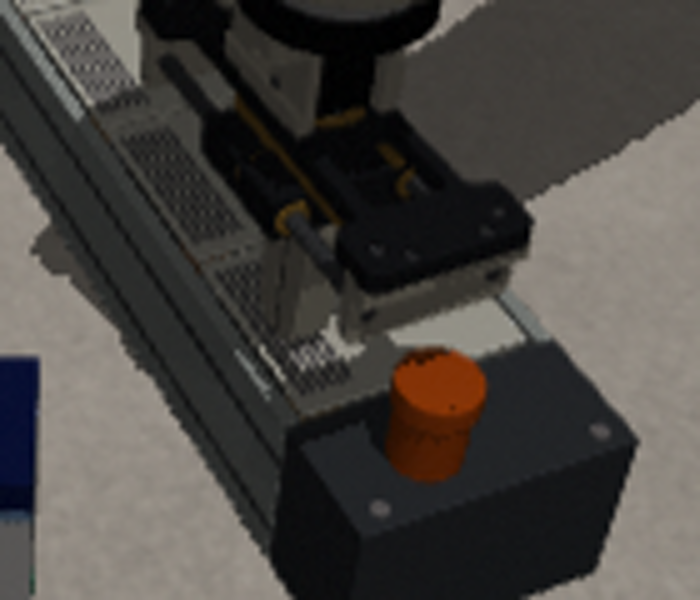

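The fingertips are on strip 1 at (290,320) in the zoom. It bears 44 N without turning, so cover 1 is blocked. Next is cover 2.

>>> carry_out(rows=[[[0,0,0],[0,0,2.0],0],[[0,0,0],[0.1,-5,2.5],0],[[0,0,0],[0.1,-10,2.0],0],[[0,0,0],[0.1,-10,1.5],0],[[0,0,0],[0.1,-10,0.9],0],[[0,0,0],[0.1,-10,0.6],0],[[0,0,0],[0.1,-10,0.4],0],[[0,0,0],[0.1,-10,0.2],0],[[0,0,0],[0.1,-10,0.1],0],[[0,0,0],[0.1,-10,0.1],0]])

```text
time_s: 5.3
tool_pos: [0.5639, 0.013, 0.0898]
tool_rot: [12.6, 89.9, 11.1]
force: [-20.8, 0.6, 38.9]
grip_width: 0.001
```

Cover 2 is blocked too, at 39 N. Next is cover 3.

>>> carry_out(rows=[[[0,0,0],[0,0,2.0],0],[[0,0,0],[-0.2,-5,2.5],0],[[0,0,0],[-0.2,-10,2.0],0],[[0,0,0],[-0.2,-10,1.5],0],[[0,0,0],[-0.2,-10,0.9],0],[[0,0,0],[-0.2,-10,0.6],0],[[0,0,0],[-0.2,-10,0.4],0],[[0,0,0],[-0.2,-10,0.2],0],[[0,0,0],[-0.2,-10,0.0],0],[[0,0,0],[-0.2,-10,0.0],0]])

```text
time_s: 6.55
tool_pos: [0.562, -0.087, 0.0898]
tool_rot: [18.7, 89.9, 17.2]
force: [-21.2, 7.4, 38.3]
grip_width: 0.007
```

>>> carry_out(rows=[[[0,0,0],[0,0,2.0],0],[[0,0,0],[-0.3,-5,2.5],0],[[0,0,0],[-0.3,-10,2.0],0],[[0,0,0],[-0.3,-10,1.5],0],[[0,0,0],[-0.3,-10,0.9],0],[[0,0,0],[-0.3,-10,0.6],0],[[0,0,0],[-0.3,-10,0.4],0],[[0,0,0],[-0.3,-10,0.2],0],[[0,0,0],[-0.3,-10,0.0],0],[[0,0,0],[-0.3,-10,0.0],0]])

```text
time_s: 7.8
tool_pos: [0.5589, -0.1879, 0.0862]
tool_rot: [-10.3, 90.0, -11.8]
force: [1.5, 2.2, 3.0]
grip_width: 0.007
```

```bash
python3 - <<'E'
from h import *
s=state();print(s['tool_pos'],s['force'],s['moment'])
a=get_image("scene")[:,:,::-1][95:215,280:420];b=get_image("side")[:,:,::-1][105:225,330:470]
cv2.imwrite("pics/c4.png",cv2.resize(np.vstack([a,b]),None,fx=2.5,fy=2.5,interpolation=cv2.INTER_CUBIC))
E
```

```text
[ 0.55886823 -0.18787914  0.08617964] [1.50133237 2.18380682 2.97149482] [ 0.30084991 -0.26401165  0.03042787]
```

View pics/c4.png

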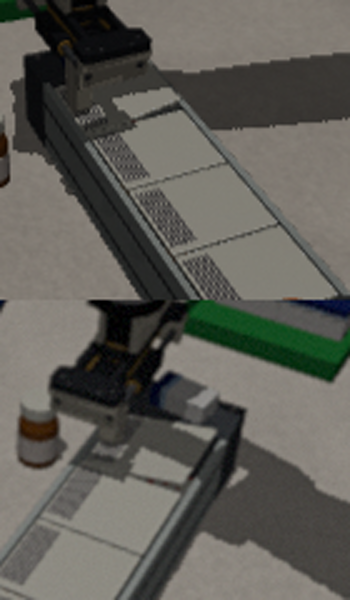

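Cover 4 is the free one: it gave way at 3 N, and both views show its front edge raised. I'll press it further down.

>>> carry_out(rows=[[[0,0,0],[-0.1,0,-0.3],0],[[0,0,0],[-0.2,0,-0.6],0],[[0,0,0],[-0.3,0,-0.9],0],[[0,0,0],[-0.3,0,-1.1],0],[[0,0,0],[-0.3,0,-1.3],0],[[0,0,0],[-0.3,0,-1.5],0],[[0,0,0],[-0.3,0,-1.7],0],[[0,0,0],[-0.3,0,-1.9],0],[[0,0,0],[-0.3,0,-2.0],0],[[0,0,0],[-0.3,0,-2.0],0]])

```text
time_s: 9.15
tool_pos: [0.5556, -0.1879, 0.0659]
tool_rot: [163.7, 90.0, 162.1]
force: [0.3, -0.0, 0.7]
grip_width: 0.004
```

```bash
python3 - <<'E'
from h import *
s=state();print(s['tool_pos'],s['force'],s['moment'])
a=get_image("scene")[:,:,::-1][95:215,280:420];b=get_image("side")[:,:,::-1][105:225,330:470]
cv2.imwrite("pics/c5.png",cv2.resize(np.vstack([a,b]),None,fx=2.5,fy=2.5,interpolation=cv2.INTER_CUBIC))
E
```

```text
[ 0.55558062 -0.18789226  0.0658865 ] [ 0.33165932 -0.01583753  0.65440221] [ 0.01879612 -0.16322567 -0.00861109]
```

View pics/c5.png

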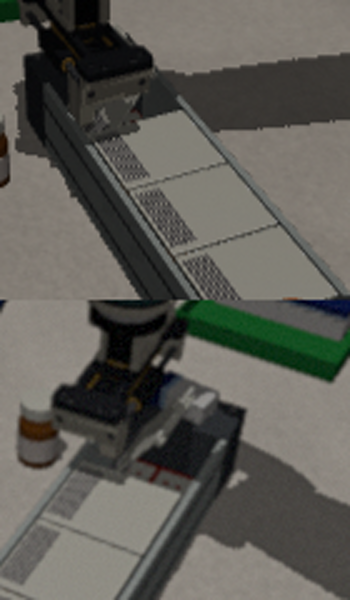

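>>> carry_out(rows=[[[0,0,0],[0,0,3],0],[[0,0,0],[0,0,7],0],[[0,0,0],[0,0,12],0],[[0,0,0],[0,0,13],0],[[0,0,0],[-5,0,13],0],[[0,0,0],[-10,0,13],0],[[0,0,0],[-14,0,13],0],[[0,0,0],[-14,0,13],0],[[0,0,0],[-14,0,13],0],[[0,0,0],[-14,0,13],0]])

```text
time_s: 10.5
tool_pos: [0.4162, -0.1879, 0.1956]
tool_rot: [152.1, 89.9, 150.5]
force: [-0.2, -0.8, -0.2]
grip_width: 0.001
```

```bash
python3 - <<'E'
from h import *
s=state();print(s['tool_pos'],s['force'],s['moment'])
a=get_image("scene")[:,:,::-1][75:195,280:440];b=get_image("side")[:,:,::-1][105:225,310:470]
cv2.imwrite("pics/c6.png",cv2.resize(np.vstack([a,b]),None,fx=2.5,fy=2.5,interpolation=cv2.INTER_CUBIC))
E
```

```text
[ 0.41616996 -0.18786928  0.19557188] [-0.23304113 -0.75902123 -0.23591744] [0.04586391 0.05365112 0.02589315]
```

View pics/c6.png

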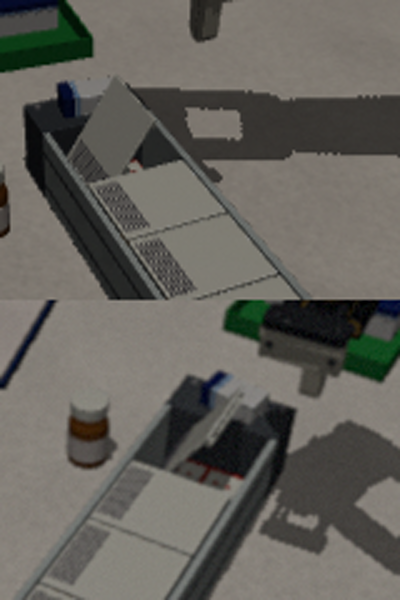

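The cover stays part open with its front edge up. That edge runs (118,78)–(155,125) in the upper (scene) panel and (242,390)–(207,443) in the lower (side) panel. I'll triangulate it.

```bash
python3 - <<'E'
from h import *
S=camera_model("scene");D=camera_model("side")
for a,b in (((280+118/2.5,75+78/2.5),(310+242/2.5,105+90/2.5)),((280+155/2.5,75+125/2.5),(310+207/2.5,105+143/2.5))):
    p=tri([S,D],[a,b]);print(p, np.degrees(np.arctan2(p[2]-.086,.531-p[0])))
E
```

```text
[ 0.49004903 -0.23370081  0.1416712 ] 53.66230843303261
[ 0.49361608 -0.14128217  0.13737213] 53.95630704048101
```

>>> carry_out(rows=[[[0,0,0],[0,0,-4],0],[[0,0,0],[2,0,-7],0],[[0,0,0],[5,0,-7],0],[[0,0,0],[6.3,0,-6.9],0],[[0,0,0],[7.3,0,-6.7],0],[[0,0,0],[8.3,0,-6.4],0],[[0,0,0],[9.3,0,-6.2],0],[[0,0,0],[10.3,0,-6.1],0],[[0,0,0],[10.8,0,-6.1],0],[[0,0,0],[10.8,0,-6.1],0]])

```text
time_s: 11.85
tool_pos: [0.5239, -0.1878, 0.1349]
tool_rot: [129.5, 90.0, 127.9]
force: [0.0, -0.7, 0.2]
grip_width: 0.005
```

```bash
python3 - <<'E'
from h import *
s=state();print(s['tool_pos'],s['force'],s['moment'])
a=get_image("scene")[:,:,::-1][75:195,280:440];b=get_image("side")[:,:,::-1][105:225,310:470]
cv2.imwrite("pics/c7.png",cv2.resize(np.vstack([a,b]),None,fx=2.5,fy=2.5,interpolation=cv2.INTER_CUBIC))
E
```

```text
[ 0.52387321 -0.18781669  0.13488353] [ 0.01318646 -0.73487083  0.24049702] [ 0.02829443 -0.04334767 -0.00571741]
```

View pics/c7.png

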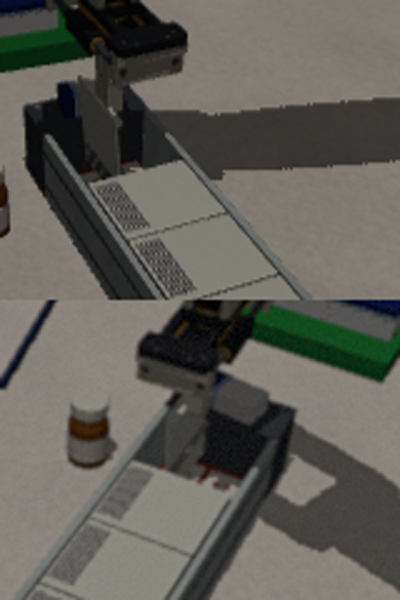

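The cover is close to upright. I'll push it a little further, so it leans back towards the stop.

>>> carry_out(rows=[[[0,0,0],[0.2,0,0],0],[[0,0,0],[0.4,0,0],0],[[0,0,0],[0.5,0,0],0],[[0,0,0],[0.6,0,0],0],[[0,0,0],[0.7,0,0],0],[[0,0,0],[0.8,0,0],0],[[0,0,0],[0.8,0,0],0],[[0,0,0],[0.8,0,0],0],[[0,0,0],[0.8,0,0],0],[[0,0,0],[0.8,0,0],0]])

```text
time_s: 13.2
tool_pos: [0.5298, -0.188, 0.1348]
tool_rot: [177.1, 89.7, 175.5]
force: [-19.3, 0.8, 6.8]
grip_width: 0.008
```

The force has risen to 19 N, so the cover is at its stop. I'll withdraw.

>>> carry_out(rows=[[[0,0,0],[-1,0,0],0],[[0,0,0],[-3,0,0],0],[[0,0,0],[-7,0,0],0],[[0,0,0],[-12,0,2],0],[[0,0,0],[-15,0,7],0],[[0,0,0],[-15,0,10],0],[[0,0,0],[-15,0,10],0],[[0,0,0],[-15,0,10],0],[[0,0,0],[-15,0,10],0],[[0,0,0],[-15,0,10],0]])

```text
time_s: 14.45
tool_pos: [0.3816, -0.1878, 0.2343]
tool_rot: [150.8, 89.9, 149.2]
force: [0.2, 0.8, 0.3]
grip_width: 0.004
```

```bash
python3 - <<'E'
from h import *
s=state();print(s['tool_pos'],s['force'],s['moment'])
a=get_image("scene")[:,:,::-1][75:275,260:440];b=get_image("side")[:,:,::-1][105:305,240:440]
cv2.imwrite("pics/c8.png",cv2.resize(np.hstack([a,b]),None,fx=2.1,fy=2.1,interpolation=cv2.INTER_CUBIC))
E
```

```text
[ 0.38163323 -0.18780779  0.23427714] [0.21218585 0.80129184 0.32838117] [ 0.06104059 -0.01691444  0.04753004]
```

View pics/c8.png

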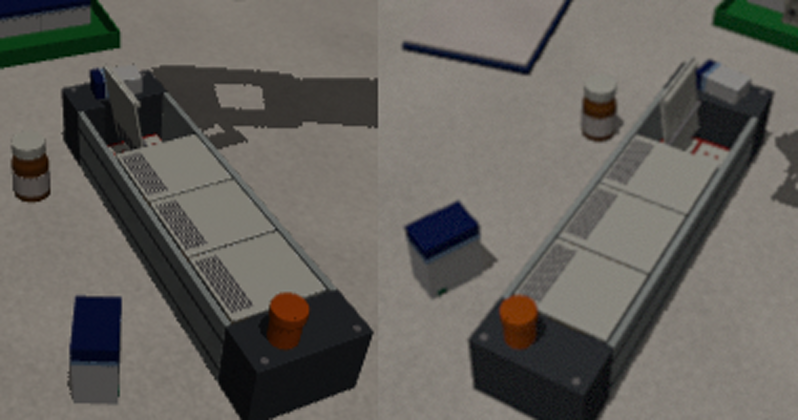

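The cover stands open by itself at (125,105) left and (680,105) right. The pot, cartons and bottle look as they did at the start. I'll check the angle with numbers and compare against the first pictures.

```bash
python3 - <<'E'
from h import *
a=get_image("scene")[:,:,::-1];b=get_image("side")[:,:,::-1]
cv2.imwrite("pics/c9.png",cv2.resize(np.hstack([a[100:160,290:350],b[125:185,365:425]]),None,fx=6,fy=6,interpolation=cv2.INTER_CUBIC))
for n,i,bx in (("scene",a,dict(pot=(385,212,410,245),tall=(290,212,322,270),bottle=(260,135,290,175))),("side",b,dict(pot=(295,243,322,275),tall=(250,198,292,248),bottle=(333,138,358,174)))):
    o=cv2.imread(f"pics/{n}0.png")
    for k,(x0,y0,x1,y1) in bx.items(): print(n,k,np.abs(o[y0:y1,x0:x1].astype(int)-i[y0:y1,x0:x1]).mean().round(2))
E
```

```text
scene pot 1.83
scene tall 2.28
scene bottle 2.74
side pot 3.77
side tall 4.45
side bottle 4.73
```

View pics/c9.png

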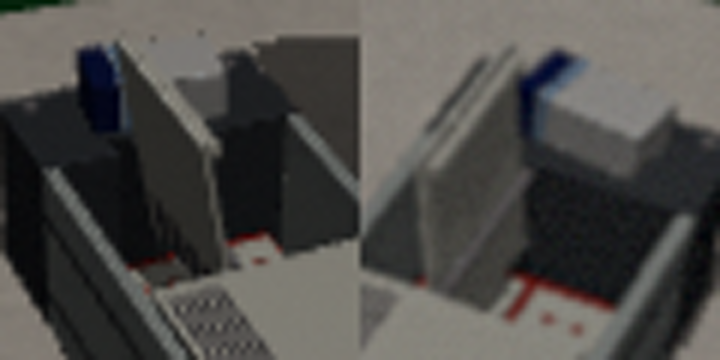

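```bash
python3 - <<'E'
from h import *
S=camera_model("scene");D=camera_model("side")
for a,b in (((290+213/6,100+150/6),(365+(433-360)/6,125+175/6)),((290+122/6,100+42/6),(365+(520-360)/6,125+58/6))):
    p=tri([S,D],[a,b]);print(p,np.degrees(np.arctan2(p[2]-.086,.531-p[0])))
E
```

```text
[ 0.53757186 -0.14723211  0.14417495] 96.4452150424697
[ 0.5350812  -0.24400783  0.14257844] 94.1258001111786
```

```bash
python3 -c "
from workcell import *
print(hand_in())"
```

```text
the job is handed in; nothing more can be done
None
```

Cover 4 is the free one, and it now stands open by itself, leaning slightly back. I handed the job in at about 15 s of the 51 s allowed.

- **Finding it:** I pressed the strips in order. Covers 1 to 3 held at 38 to 45 N without turning. Cover 4 rocked at 3 N.
- **Opening it:** I pressed the strip of cover 4 until its front edge was raised, at an angle measured at about 54°. I then pushed that edge up and over until the force rose to 19 N at its stop, and withdrew the arm clear.
- **Angle:** The last pictures put cover 4 at about 94 to 96°. The stop is at 100°; I put the gap down to picking corners by eye and to the uncertain pivot position.
- **Other things:** Comparing the pot, tall carton and bottle with the first pictures showed no visible shift. I checked the small carton by eye only, and it looks unmoved.

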